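Sweep the loose inductors off the sorting board into the pan

TASK

Four loose square inductors lie on the raised sorting board in the reel store. With the fingertips, sweep all four along the board and over its end so that they drop into the empty, undivided steel pan standing there. Do not lift or carry them, let none fall into the divided stock tray at the other end, and leave the spool and the jar standing where they are.

Things in the scene. Friction and masses are not known exactly. Their poses are not given: they have to be found in the camera images.
- board: fixed raised sorting board, 240 mm along its x, 260 mm along its y, light grey flat top 60 mm above the table. It stands turned by up to 17 degrees. Along its near and far edges (x = -120 to -115 and 115 to 120 mm) run lips 6 mm higher than the top; both ends (y = -130 and +130 mm) are open with no lip. Origin: centre of its underside on the table, x across, y along towards one end, z up
- pan: fixed empty steel pan without dividers, 240 mm along x, 120 mm along y, 45 mm high, 3 mm walls, inner floor 3 mm up. It stands against one open end of the board (either the +y or the -y end), axes parallel to the board's, its centre 190.5 mm from the board's centre; its rim is 15 mm below the board's top. Origin: centre of its underside
- stock: fixed black plastic stock tray at the board's other end, same outer size as the pan (240 x 120 x 45 mm), divided into 8 compartments holding silver capacitors. Its centre is 190.5 mm from the board's centre; origin: centre of its underside. No inductor may go in
- inductor1: a loose square power inductor, one of four alike: a black block 24 x 24 mm in plan, 16 mm high, with copper end tabs, about 30 g (20 to 45 g), starting flat on the sorting board at any yaw and free to slide. Origin: centre of its underside, z up from there while it lies the right way up
- inductor2: a loose square power inductor, one of four alike: a black block 24 x 24 mm in plan, 16 mm high, with copper end tabs, about 30 g (20 to 45 g), starting flat on the sorting board at any yaw and free to slide. Origin: centre of its underside, z up from there while it lies the right way up
- inductor3: a loose square power inductor, one of four alike: a black block 24 x 24 mm in plan, 16 mm high, with copper end tabs, about 30 g (20 to 45 g), starting flat on the sorting board at any yaw and free to slide. Origin: centre of its underside, z up from there while it lies the right way up
- inductor4: a loose square power inductor, one of four alike: a black block 24 x 24 mm in plan, 16 mm high, with copper end tabs, about 30 g (20 to 45 g), starting flat on the sorting board at any yaw and free to slide. Origin: centre of its underside, z up from there while it lies the right way up
- spool: bystander: white spool, 40 mm in diameter, 40 mm high, standing on the board near its far (+x) edge, loose. Origin: centre of its underside
- jar: bystander: amber jar with black cap, 36 mm in diameter, 45 mm high, standing on the board near its far (+x) edge, loose. Origin: centre of its underside

How it is judged:
By the outcome, as a careful person would: the job done as asked, in the order asked, and still so for the second after the job is handed in, with the robot touching nothing.
It also fails if it takes over 67 s, if anything falls off the work surface, if the arm or the gripper's body presses on something with over 40 N, if the wrist force passes 120 N, or if a joint passes its speed limit or range.

ROBOT

A 6-joint arm with a two-finger parallel gripper is mounted at the origin on the work surface. World frame = base frame: x ahead of the robot, y to its left, z up, the work surface at z = 0. Lengths are in mm, angles in rad, forces in N, time in s.
With the tool pointing down it reaches from about 325 to 850 mm from the base axis. Payload 4.4 kg.
Tool frame: the origin (TCP) lies between the finger pads; the fingertips stand 19 mm ahead of it and the grasp point (between the pads) is the TCP (tips_ahead is the distance from the TCP to the fingertips, in mm); z points along the fingers, y is the line along which they close (so a half turn about z gives the same grasp; the last joint's range is limited). The gripper opens to 94 mm and grips with 3 to 60 N. Pads are 16 mm wide; open, the fingers measure 119 mm over their backs; the gripper's body (75 mm by 177 mm) begins 78 mm behind the grasp point.
Start: joints at [1.125, 0.207, 1.542, -0, 1.393, -0.15], TCP at [167.075, 550.194, 224.447] pointing down, gripper open.
Joint ranges: [-2.73, 2.73], [-0.86, 2.22], [0.23, 2.46], [-1.11, 4.25], [0.08, 2.63], [-2.82, 2.82]. Speed limits (rad/s): [2.79, 2.79, 3.14, 3.14, 3.14, 3.14].

INTERFACE

Orientations are given as [roll, pitch, yaw] about the fixed x, y, z axes, in that order (R = Rz(yaw) Ry(pitch) Rx(roll)).
In Python, from bench import * gives the robot as it stands. The module is installed in compiled form; this text tells all that it offers.
- The arm moves only by the shell command python3 -m pendant 'ROWS' [FORCE]. ROWS is JSON, a list of rows, each an object with "travel": the shift along the tool's x, y, z scaled (see below), a list of three; "rotation": the turn, a rotation vector about the tool's x, y, z scaled (see below), a list of three; "gripper": the closure, from -1 (fully open) to 1 (shut). In form: [{"travel": [dx, dy, dz], "rotation": [rx, ry, rz], "gripper": gripper}, ...]. A call has 1 to 12 rows; each row is the pose to reach, as a shift and turn from the pose commanded when the call began, along the tool's axes at that moment; what a row does not reach only later rows make up. The controller multiplies each number of a shift by 400 mm and each number of a turn by 90 degrees. A row lasts 1/8 s, in which the tool goes at most 62.5 mm and 10.7 degrees, less where a joint would pass 70% of its speed; a pose out of reach is approached as far as the arm can. A call with a number of a shift or a turn outside -1 to 1 is refused whole. A call with a gripper value outside its range is refused whole. The fingers move at their own pace and stop on an object; FORCE is the grip in N (left out, the last holds). Time passes only in rows, so rows that repeat a pose let the fingers close. It gives the time, the measured TCP pose, the force, the opening and the grip force at its end, in the units of the state.
- get_state(): the state, without advancing time (a new reading comes with each control period).
- get_image(name): name is "scene" or "top" or "wrist"; returns a dict with "image" (400x640x3 uint8, red, green, blue), "fx", "fy", "cx", "cy" (pixels), "pose" (4x4, takes a point from camera to world coordinates); the wrist camera has in their place "tool_from_camera" (4x4, takes a point from camera to tool coordinates, whose origin is the TCP and whose axes are the flange's). Camera axes: x right, y down, z forward; pixel columns grow to the right and rows downward; lengths in mm; the calibration is good to about 2 mm. The wrist camera is an equidistant fisheye: a pixel r from the principal point sees the ray r / f radians off the axis. A picture is of the moment at which its call begins: read the wrist's pose just before it. There is no depth.
- sign_off(): hands the job in; it is judged then, once.
The state is a dict: "time": time; "joint_positions": joint angles; "qd": joint speeds; "joint_torque": joint torques, N m; "position": TCP position; "tool_rot": TCP orientation; "force": force on the tool from outside, world axes, zero at the start; "ft_torque": the same for the moment, N m; "gripper_width": finger opening in mm; "gripper_force": force on a finger pad.
Only numpy, scipy, OpenCV 4.12 (cv2) and the standard library are available. Lean on these libraries where they do the work, as an engineer would, in place of code of your own. Each camera call takes 0.05 s, during which the arm holds its last target. There are 200 camera calls.

## Working session

There is one attempt and no reset: what is moved stays moved. The work goes in short steps, Python scripts to look and compute and a shell command to move; the robot and the scene stay as the last step left them, time stands still between calls to the robot, and variables do not carry over. Pictures are saved under pics/ and viewed, at most 10 in all, crops included, and the job is handed in when it is done.

```bash
mkdir -p pics; python3 - <<'E'
from bench import *
import cv2,numpy as np
s=get_state(); print(s['time'],s['position'],s['tool_rot'],s['gripper_width'])
for n in ['top','scene']:
    d=get_image(n); cv2.imwrite(f'pics/{n}0.png',d['image'][:,:,::-1]); print(n,d['fx'],d['fy'],d['cx'],d['cy'],np.round(d['pose'],3).tolist())
E
```

```text
0.0 [166.77510898 549.50865394 223.31114407] [-3.13941706e+00 -3.40506454e-04  2.84674699e+00] 94.10541105640091
top 371.9687218844143 371.9687218844143 318.608639762035 195.9637430810291 [[-0.019, -0.983, 0.183, 472.229], [-0.999, 0.024, 0.03, 22.425], [-0.033, -0.182, -0.983, 749.655], [0.0, 0.0, 0.0, 1.0]]
scene 466.13181873751364 466.13181873751364 316.63121011755607 205.55977374693498 [[-0.769, 0.5, -0.398, 900.824], [0.639, 0.597, -0.484, 405.269], [-0.005, -0.627, -0.779, 659.983], [0.0, 0.0, 0.0, 1.0]]
```

View pics/top0.png

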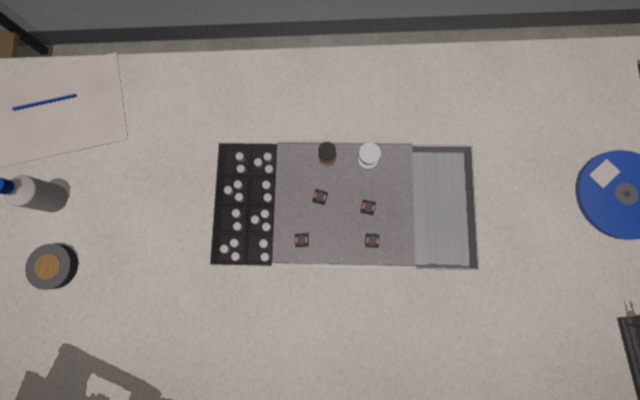

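View pics/scene0.png

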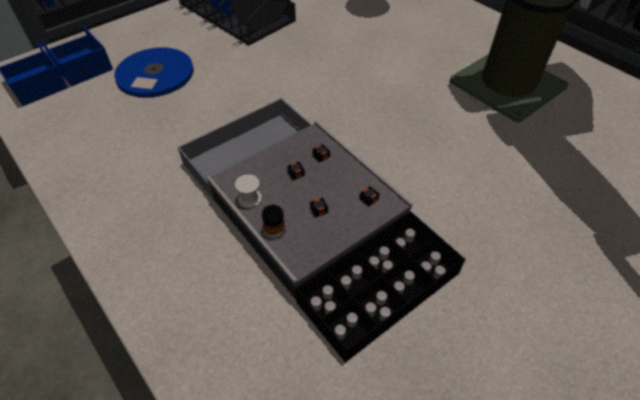

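The top view shows the pan on the right (-y world) at about (445,205), the stock tray on the left at (245,205), and the inductors at (320,197), (369,207), (302,240) and (372,240). The jar is at (327,152) and the spool at (369,155), both on the far side.

```bash
cat > h.py <<'E'
from bench import *
import cv2,numpy as np
def ray(d,u,v,z):
    P=np.array(d['pose']); r=P[:3,:3]@np.array([(u-d['cx'])/d['fx'],(v-d['cy'])/d['fy'],1]); o=P[:3,3]
    return (o+r*(z-o[2])/r[2])[:2]
def proj(d,p):
    P=np.array(d['pose']); q=P[:3,:3].T@(np.array(p)-P[:3,3]); return q[:2]/q[2]*d['fx']+[d['cx'],d['cy']]
def blobs(d,amin=25):
    im=d['image'][:,:,::-1].copy(); h=cv2.cvtColor(im,cv2.COLOR_BGR2HSV)
    m=((h[...,2]<62)|((h[...,1]>90)&(h[...,0]<25))).astype('uint8')
    m[:, :279]=0; m[:,411:]=0; m[:170]=0; m[262:]=0
    n,l,st,c=cv2.connectedComponentsWithStats(m)
    return [(c[i],st[i,4],cv2.minAreaRect(np.argwhere(l==i)[:,::-1].astype('float32'))) for i in range(1,n) if st[i,4]>amin]
E
python3 - <<'E'
from h import *
d=get_image('top')
for c,a,r in blobs(d): print(np.round(c,1),a,np.round(r[1],1),round(r[2]),np.round(ray(d,*c,68)))
for n,p in dict(TL=(277,143),TR=(412,143),BR=(415,265),BL=(272,265)).items(): print(n,np.round(ray(d,*p,66)))
for n,p in dict(spooltop=(370,150,100),jartop=(327,149,105),spoolbase=(369,162,60),panTR=(471,147,45),panBR=(477,268,45),stTL=(220,144,45),stBL=(211,264,45)).items(): print(n,np.round(ray(d,*p[:2],p[2])))
x,y=(272-30,130); c=cv2.resize(d['image'][125:285,205:485,::-1],None,fx=2.85,fy=2.85,interpolation=cv2.INTER_CUBIC); cv2.imwrite('pics/crop0.png',c)
E
```

```text
[320.9 199.3] 47 [ 8.  14.8] 63 [593.  39.]
TL [705. 121.]
TR [ 698. -137.]
BR [ 469. -128.]
BL [474. 130.]
spooltop [675. -53.]
jartop [678.  25.]
spoolbase [664. -54.]
panTR [ 693. -255.]
panBR [ 462. -245.]
stTL [714. 239.]
stBL [478. 249.]
```

View pics/crop0.png

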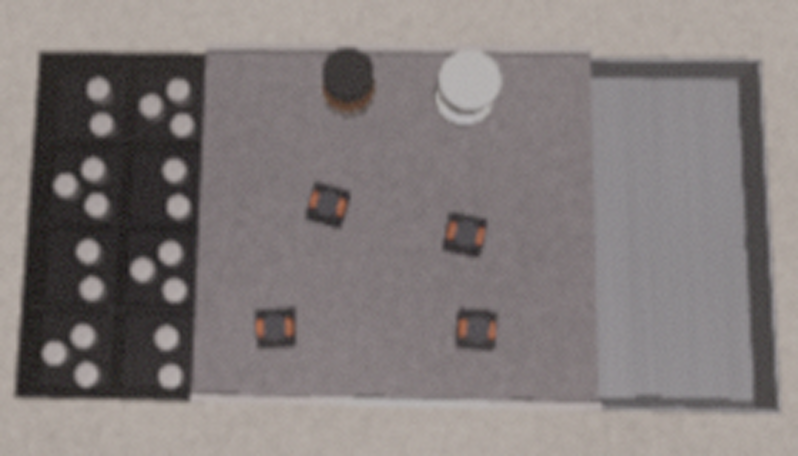

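The crop shows the inductor tops at full-image pixels (320.1,196.6), (368.2,207.1), (301.5,239.7) and (372.4,240.1). The board corners are at (277.6,143.6), (412,143.2), (271.7,262.5) and (415.5,265.4).

```bash
cat >> h.py <<'E'
from scipy.spatial.transform import Rotation as Ro
def rel(goal,yaw,pos=None,rot=None):
    s=get_state(); p=np.array(s['position'] if pos is None else pos); r=Ro.from_euler('xyz',s['tool_rot'] if rot is None else rot)
    g=Ro.from_euler('xyz',[np.pi,0,yaw])
    return np.round(r.inv().apply(np.array(goal)-p)/400,4), np.round((r.inv()*g).as_rotvec()/(np.pi/2),4)
E
python3 - <<'E'
from h import *
d=get_image('top')
C=[ray(d,*p,66) for p in [(277.6,143.6),(412,143.2),(415.5,265.4),(271.7,263.5)]]
print(np.round(C)); c0=np.mean(C,axis=0)
e=(C[0]-C[1])+(C[3]-C[2]); b=np.arctan2(-e[0],e[1]); print('centre',c0,'yaw deg',np.degrees(b),[np.linalg.norm(C[i]-C[i-1]).round() for i in range(4)])
R=np.array([[np.cos(b),-np.sin(b)],[np.sin(b),np.cos(b)]])
for n,p in {'1':(320.1,196.6,74),'2':(368.2,207.1,74),'3':(301.5,239.7,74),'4':(372.4,240.1,74),'sp':(370,150,100),'jar':(327,149,105)}.items():
    w=ray(d,*p[:2],p[2]); print(n,np.round(w),np.round(R.T@(w-c0)))
# two-view check using scene: project points
D=get_image('scene')
for p in [(320.1,196.6),(368.2,207.1),(301.5,239.7),(372.4,240.1)]: print(np.round(proj(D,[*ray(d,*p,74),74])))
print(rel([511,118,200],np.pi/2+b,[167.075,550.194,224.447],[np.pi,0,2.84674]))
E
```

```text
[[ 704.  120.]
 [ 697. -137.]
 [ 469. -128.]
 [ 477.  131.]]
centre [586.64584209  -3.63469916] yaw deg -1.6746965986524236 [np.float64(228.0), np.float64(257.0), np.float64(229.0), np.float64(259.0)]
1 [597.  40.] [ 9. 44.]
2 [575. -48.] [-10. -44.]
3 [518.  75.] [-71.  77.]
4 [515. -53.] [-70. -51.]
sp [675. -53.] [ 90. -46.]
jar [678.  25.] [90. 31.]
[319. 204.]
[296. 167.]
[369. 193.]
[320. 150.]
(array([-1.1367, -0.784 ,  0.0611]), array([ 0.    , -0.    ,  0.8309]))
```

```bash
python3 -m pendant '[{"travel":[-0.1,-0.07,0],"rotation":[0,0,0.1],"gripper":0.62},{"travel":[-0.2,-0.14,0],"rotation":[0,0,0.21],"gripper":0.62},{"travel":[-0.3,-0.21,0],"rotation":[0,0,0.32],"gripper":0.62},{"travel":[-0.4,-0.28,0],"rotation":[0,0,0.42],"gripper":0.62},{"travel":[-0.5,-0.34,0],"rotation":[0,0,0.52],"gripper":0.62},{"travel":[-0.6,-0.41,0],"rotation":[0,0,0.62],"gripper":0.62},{"travel":[-0.7,-0.48,0],"rotation":[0,0,0.73],"gripper":0.62},{"travel":[-0.8,-0.55,0],"rotation":[0,0,0.83],"gripper":0.62},{"travel":[-0.9,-0.62,0],"rotation":[0,0,0.83],"gripper":0.62},{"travel":[-0.96,-0.66,0],"rotation":[0,0,0.83],"gripper":0.62},{"travel":[-0.96,-0.66,0],"rotation":[0,0,0.83],"gripper":0.62}]' 20
python3 - <<'E'
from h import *
from scipy.optimize import least_squares
T=get_image('top');S=get_image('scene')
def org(d,box):
    x0,x1,y0,y1=box; h=cv2.cvtColor(d['image'],cv2.COLOR_RGB2HSV); m=((h[...,1]>110)&(h[...,0]<22)).astype('uint8')[y0:y1,x0:x1]
    p=np.argwhere(m)[:,::-1]+[x0,y0]; return p.mean(0),len(p)
pt=[(320,197),(368,207),(301,240),(372,240)]; ps=[(319,207),(296,170),(369,195),(321,153)]
for a,b in zip(pt,ps):
    A,n=org(T,(a[0]-10,a[0]+10,a[1]-10,a[1]+10)); B,m=org(S,(b[0]-12,b[0]+12,b[1]-12,b[1]+12))
    q=least_squares(lambda p:np.r_[proj(T,p)-A,proj(S,p)-B],[550,0,70]); print(np.round(A,1),n,np.round(B,1),m,np.round(q.x,1),np.round(q.fun,1),np.round(ray(S,*B,72)))
s=get_state();print(s['position'],s['tool_rot'],s['gripper_width'])
E
```

```text
time: 1.62
position: [458.7, 184.6, 224.4]
tool_rot: [-3.142, 0.0, 1.539]
force: [0.4, 0.3, -0.0]
gripper_width: 17.8
gripper_force: 0.0
[320.5 196.4] 15 [320.1 208.6] 88 [597.1  41.5  63.4] [-1.   1.  -1.2 -0.2] [600.  48.]
[366.6 206.6] 13 [297.1 171.5] 75 [576.1 -44.5  66.7] [-0.5  0.5 -0.7 -0.1] [578. -39.]
[301.  239.5] 20 [371.6 195.8] 69 [517.2  78.5  68.3] [-1.1  1.  -1.3 -0.1] [518.  82.]
[368.5 239.6] 11 [323.4 154.2] 61 [515.3 -45.3  69.1] [-0.4  0.4 -0.6 -0.1] [517. -42.]
[457.33477627 186.26095219 224.21503723] [-3.14061214e+00 -4.20540109e-04  1.54254763e+00] 17.993453259461738
```

```bash
python3 -m pendant '[{"travel":[-0.086,0.077,0.05],"rotation":[0,0,0],"gripper":0.62},{"travel":[-0.172,0.154,0.1],"rotation":[0,0,0],"gripper":0.62},{"travel":[-0.172,0.154,0.2],"rotation":[0,0,0],"gripper":0.62},{"travel":[-0.172,0.154,0.28],"rotation":[0,0,0],"gripper":0.62},{"travel":[-0.172,0.154,0.33],"rotation":[0,0,0],"gripper":0.62},{"travel":[-0.172,0.154,0.35],"rotation":[0,0,0],"gripper":0.62},{"travel":[-0.172,0.154,0.35],"rotation":[0,0,0],"gripper":0.62}]'
python3 - <<'E'
from h import *
d=get_image('top'); D=get_image('scene')
cv2.imwrite('pics/a.png',np.hstack([cv2.resize(d['image'][125:285,205:485,::-1],(480,274)),cv2.resize(D['image'][80:300,160:480,::-1],(320,220))[:, :,:] if 0 else cv2.resize(D['image'][90:290,200:433,::-1],(319,274))]))
E
```

```text
time: 2.6
position: [517.0, 116.4, 84.4]
tool_rot: [-3.141, -0.0, 1.544]
force: [0.6, -0.6, 0.4]
gripper_width: 17.6
gripper_force: 0.0
```

View pics/a.png

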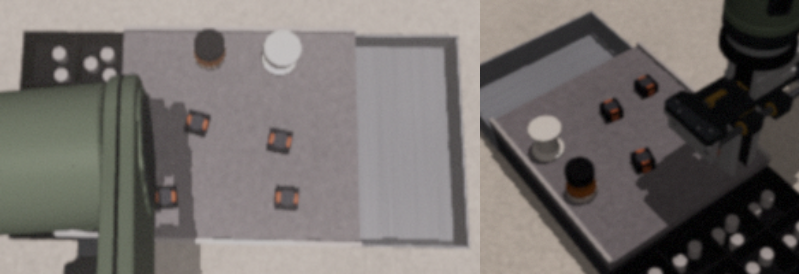

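The top crop shows the inductors undisturbed, with inductor 3 at (167,197). The scene crop shows the fingers standing behind it on the board. I'll sweep the near row.

```bash
python3 -m pendant '[{"travel":[-0.02,0,0],"rotation":[0,0,0],"gripper":0.62},{"travel":[-0.05,0,0],"rotation":[0,0,0],"gripper":0.62},{"travel":[-0.09,0,0],"rotation":[0,0,0],"gripper":0.62},{"travel":[-0.13,0,0],"rotation":[0,0,0],"gripper":0.62},{"travel":[-0.17,0,0],"rotation":[0,0,0],"gripper":0.62},{"travel":[-0.21,0,0],"rotation":[0,0,0],"gripper":0.62},{"travel":[-0.25,0,0],"rotation":[0,0,0],"gripper":0.62},{"travel":[-0.28,0,0],"rotation":[0,0,0],"gripper":0.62},{"travel":[-0.31,0,0],"rotation":[0,0,0],"gripper":0.62},{"travel":[-0.34,0,0],"rotation":[0,0,0],"gripper":0.62},{"travel":[-0.38,0,0],"rotation":[0,0,0],"gripper":0.62},{"travel":[-0.42,0,0],"rotation":[0,0,0],"gripper":0.62}]'
python3 - <<'E'
from h import *
d=get_image('top'); D=get_image('scene')
cv2.imwrite('pics/b.png',np.hstack([cv2.resize(d['image'][125:285,205:485,::-1],(480,274)),cv2.resize(D['image'][90:290,200:433,::-1],(319,274))]))
E
```

```text
time: 4.2
position: [512.7, -53.4, 84.4]
tool_rot: [-3.142, 0.0, 1.543]
force: [-0.2, 0.5, -0.3]
gripper_width: 17.6
gripper_force: 0.2
```

View pics/b.png

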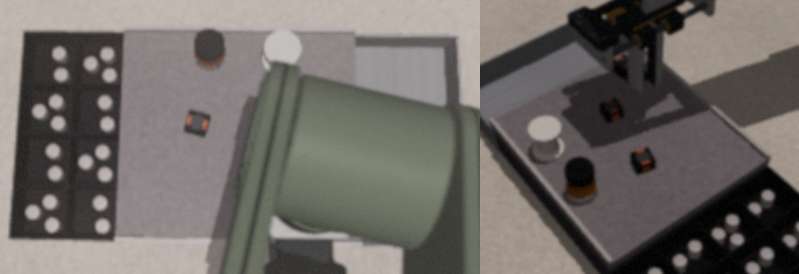

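The scene crop shows inductors 1 and 2 in place at (643,160) and (612,110). The swept ones are ahead of the fingers near (618,60). I'll continue over the edge.

```bash
python3 -m pendant '[{"travel":[-0.03,0,0],"rotation":[0,0,0],"gripper":0.62},{"travel":[-0.07,0,0],"rotation":[0,0,0],"gripper":0.62},{"travel":[-0.11,0,0],"rotation":[0,0,0],"gripper":0.62},{"travel":[-0.15,0,0],"rotation":[0,0,0],"gripper":0.62},{"travel":[-0.19,0,0],"rotation":[0,0,0],"gripper":0.62},{"travel":[-0.22,0,0],"rotation":[0,0,0],"gripper":0.62},{"travel":[-0.25,0,0],"rotation":[0,0,0],"gripper":0.62},{"travel":[-0.25,0,0],"rotation":[0,0,0],"gripper":0.62},{"travel":[-0.25,0,-0.1],"rotation":[0,0,0],"gripper":0.62},{"travel":[-0.25,0,-0.2],"rotation":[0,0,0],"gripper":0.62},{"travel":[-0.25,0,-0.2],"rotation":[0,0,0],"gripper":0.62}]'
python3 - <<'E'
from h import *
d=get_image('top'); D=get_image('scene')
cv2.imwrite('pics/c.png',np.hstack([cv2.resize(d['image'][125:285,205:485,::-1],(480,274)),cv2.resize(D['image'][80:280,170:403,::-1],(319,274))]))
E
```

```text
time: 5.68
position: [512.8, -153.1, 168.3]
tool_rot: [3.134, 0.003, 1.544]
force: [-0.2, -0.7, -0.1]
gripper_width: 18.0
gripper_force: 0.0
```

View pics/c.png

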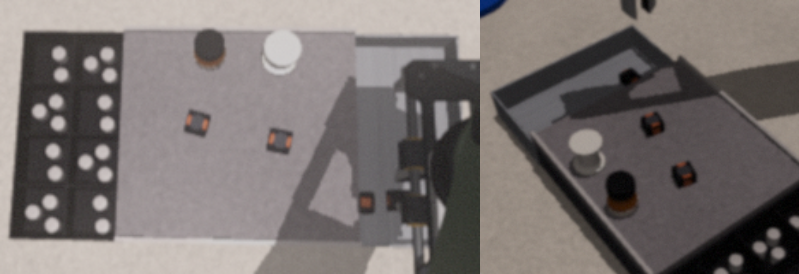

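The top crop shows the two swept inductors in the pan at (366,202) and (395,202). Inductors 1 and 2, the spool and the jar have not moved. Next is inductor 2, approached from y≈-6.

```bash
python3 -m pendant '[{"travel":[0.1,0.04,0],"rotation":[0,0,0],"gripper":0.62},{"travel":[0.2,0.08,0],"rotation":[0,0,0],"gripper":0.62},{"travel":[0.3,0.12,0],"rotation":[0,0,0],"gripper":0.62},{"travel":[0.372,0.149,0],"rotation":[0,0,0],"gripper":0.62},{"travel":[0.372,0.149,0],"rotation":[0,0,0],"gripper":0.62},{"travel":[0.372,0.149,0.08],"rotation":[0,0,0],"gripper":0.62},{"travel":[0.372,0.149,0.16],"rotation":[0,0,0],"gripper":0.62},{"travel":[0.372,0.149,0.2],"rotation":[0,0,0],"gripper":0.62},{"travel":[0.372,0.149,0.2],"rotation":[0,0,0],"gripper":0.62}]'
python3 - <<'E'
from h import *
d=get_image('top'); D=get_image('scene')
cv2.imwrite('pics/d.png',np.hstack([cv2.resize(d['image'][125:285,205:485,::-1],(480,274)),cv2.resize(D['image'][80:280,170:403,::-1],(319,274))]))
E
```

```text
time: 6.9
position: [571.9, -5.7, 82.5]
tool_rot: [-3.137, -0.0, 1.542]
force: [0.2, -0.8, -0.3]
gripper_width: 18.0
gripper_force: 0.0
```

View pics/d.png

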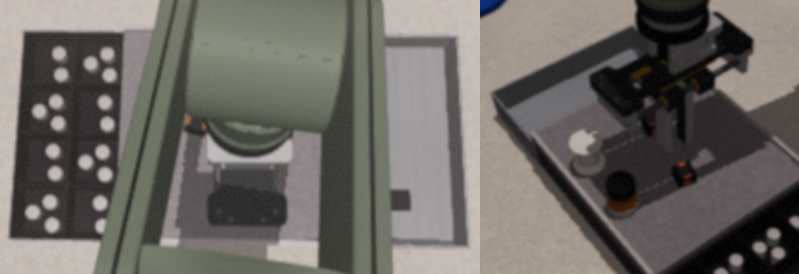

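The scene crop shows the fingers between inductor 1 at (684,173) and inductor 2 at (650,122), touching neither. I'll sweep inductor 2 over the edge.

```bash
python3 -m pendant '[{"travel":[-0.02,0.006,0],"rotation":[0,0,0],"gripper":0.62},{"travel":[-0.05,0.006,0],"rotation":[0,0,0],"gripper":0.62},{"travel":[-0.09,0.006,0],"rotation":[0,0,0],"gripper":0.62},{"travel":[-0.13,0.006,0],"rotation":[0,0,0],"gripper":0.62},{"travel":[-0.17,0.006,0],"rotation":[0,0,0],"gripper":0.62},{"travel":[-0.21,0.006,0],"rotation":[0,0,0],"gripper":0.62},{"travel":[-0.25,0.006,0],"rotation":[0,0,0],"gripper":0.62},{"travel":[-0.29,0.006,0],"rotation":[0,0,0],"gripper":0.62},{"travel":[-0.33,0.006,0],"rotation":[0,0,0],"gripper":0.62},{"travel":[-0.37,0.006,0],"rotation":[0,0,0],"gripper":0.62},{"travel":[-0.37,0.006,-0.1],"rotation":[0,0,0],"gripper":0.62},{"travel":[-0.37,0.006,-0.2],"rotation":[0,0,0],"gripper":0.62}]'
python3 - <<'E'
from h import *
d=get_image('top'); D=get_image('scene')
cv2.imwrite('pics/e.png',np.hstack([cv2.resize(d['image'][125:285,205:485,::-1],(480,274)),cv2.resize(D['image'][80:280,170:403,::-1],(319,274))]))
E
```

```text
time: 8.5
position: [571.4, -154.0, 164.6]
tool_rot: [-3.14, -0.001, 1.542]
force: [0.5, -0.6, 0.5]
gripper_width: 17.7
gripper_force: 0.0
```

View pics/e.png

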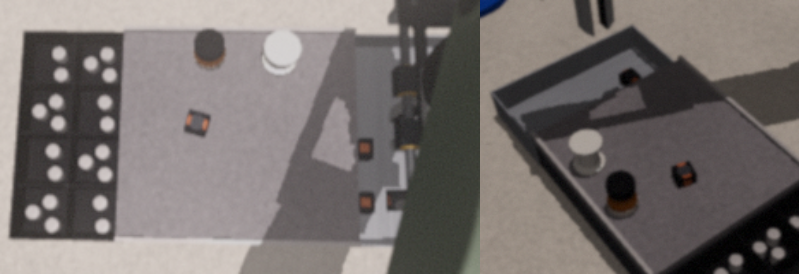

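Inductor 2 is now in the pan at top-crop (365,148), beside the first two. Inductor 1 remains on the board at (197,123), and the spool and jar are unmoved.

```bash
python3 -m pendant '[{"travel":[0.11,0.01,0],"rotation":[0,0,0],"gripper":0.62},{"travel":[0.23,0.02,0],"rotation":[0,0,0],"gripper":0.62},{"travel":[0.35,0.03,0],"rotation":[0,0,0],"gripper":0.62},{"travel":[0.47,0.04,0],"rotation":[0,0,0],"gripper":0.62},{"travel":[0.577,0.049,0],"rotation":[0,0,0],"gripper":0.62},{"travel":[0.577,0.049,0],"rotation":[0,0,0],"gripper":0.62},{"travel":[0.577,0.049,0.08],"rotation":[0,0,0],"gripper":0.62},{"travel":[0.577,0.049,0.16],"rotation":[0,0,0],"gripper":0.62},{"travel":[0.577,0.049,0.2],"rotation":[0,0,0],"gripper":0.62},{"travel":[0.577,0.049,0.2],"rotation":[0,0,0],"gripper":0.62}]'
python3 - <<'E'
from h import *
D=get_image('scene')
cv2.imwrite('pics/f.png',cv2.resize(D['image'][80:300,170:403,::-1],None,fx=2,fy=2))
E
```

```text
time: 9.85
position: [596.7, 76.0, 82.7]
tool_rot: [-3.138, 0.0, 1.542]
force: [0.9, -0.8, -0.0]
gripper_width: 17.8
gripper_force: 0.0
```

View pics/f.png

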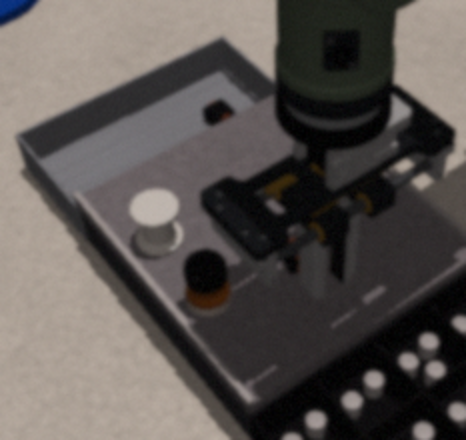

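The fingers stand behind inductor 1, which is just visible at (290,262) in the crop, and clear of the jar. I'll sweep with a slight drift to +x so it lands beside inductor 2.

```bash
python3 -m pendant '[{"travel":[-0.02,0.001,0],"rotation":[0,0,0],"gripper":0.62},{"travel":[-0.05,0.003,0],"rotation":[0,0,0],"gripper":0.62},{"travel":[-0.09,0.005,0],"rotation":[0,0,0],"gripper":0.62},{"travel":[-0.13,0.008,0],"rotation":[0,0,0],"gripper":0.62},{"travel":[-0.17,0.01,0],"rotation":[0,0,0],"gripper":0.62},{"travel":[-0.21,0.012,0],"rotation":[0,0,0],"gripper":0.62},{"travel":[-0.25,0.015,0],"rotation":[0,0,0],"gripper":0.62},{"travel":[-0.29,0.017,0],"rotation":[0,0,0],"gripper":0.62},{"travel":[-0.33,0.02,0],"rotation":[0,0,0],"gripper":0.62},{"travel":[-0.37,0.022,0],"rotation":[0,0,0],"gripper":0.62},{"travel":[-0.41,0.025,0],"rotation":[0,0,0],"gripper":0.62},{"travel":[-0.45,0.027,0],"rotation":[0,0,0],"gripper":0.62}]'
python3 -m pendant '[{"travel":[-0.04,0.002,0],"rotation":[0,0,0],"gripper":0.62},{"travel":[-0.08,0.004,0],"rotation":[0,0,0],"gripper":0.62},{"travel":[-0.125,0.006,0],"rotation":[0,0,0],"gripper":0.62},{"travel":[-0.125,0.006,0],"rotation":[0,0,0],"gripper":0.62},{"travel":[-0.125,0.006,-0.1],"rotation":[0,0,0],"gripper":0.62},{"travel":[-0.125,0.006,-0.2],"rotation":[0,0,0],"gripper":0.62},{"travel":[-0.025,0.006,-0.3],"rotation":[0,0,0],"gripper":0.62},{"travel":[0.1,0.006,-0.35],"rotation":[0,0,0],"gripper":0.62},{"travel":[0.25,0.006,-0.35],"rotation":[0,0,0],"gripper":0.62},{"travel":[0.4,0.006,-0.35],"rotation":[0,0,0],"gripper":0.62},{"travel":[0.5,0.006,-0.35],"rotation":[0,0,0],"gripper":0.62},{"travel":[0.5,0.006,-0.35],"rotation":[0,0,0],"gripper":0.62}]'
python3 - <<'E'
from h import *
d=get_image('top'); D=get_image('scene')
cv2.imwrite('pics/g.png',np.hstack([cv2.resize(d['image'][125:285,205:485,::-1],(480,274)),cv2.resize(D['image'][80:280,170:403,::-1],(319,274))]))
E
```

```text
time: 11.4
position: [603.8, -104.4, 84.4]
tool_rot: [-3.142, 0.0, 1.543]
force: [-0.2, 0.2, 0.1]
gripper_width: 17.6
gripper_force: 0.1
time: 12.9
position: [611.1, 100.1, 224.4]
tool_rot: [-3.141, -0.001, 1.548]
force: [0.4, -0.3, -0.3]
gripper_width: 18.0
gripper_force: 0.0
```

View pics/g.png

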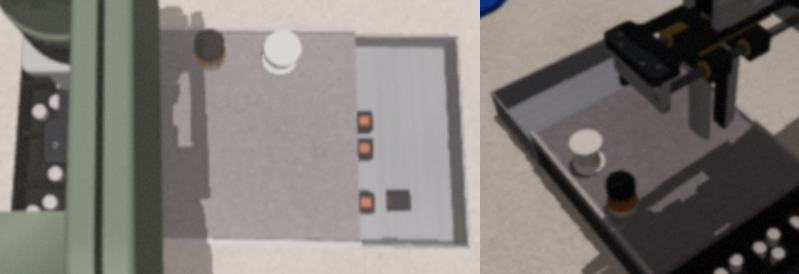

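The top crop shows all four inductors in the pan at (364,121), (365,148), (366,202) and (398,200). The board is clear, and the spool and jar have not moved. The arm is raised and touching nothing.

```bash
python3 -c "
from h import *
d=get_image('top')
for u,v in [(364,121),(365,148),(366,202),(398,200)]: print(np.round(ray(d,205+u/1.714,125+v/1.7125,25)))
print(sign_off())"
```

```text
[ 603. -150.]
[ 572. -149.]
[ 511. -146.]
[ 512. -182.]
the job is handed in; nothing more can be done
None
```

All four inductors were swept over the board's end into the empty pan; the last images show none in the stock tray, the spool and jar unmoved, and the job was handed in at about 13 s.

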